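# Roll a sample vial onto the reader's scan line and trigger the read

### The job

The code reader's plate has two capped glass vials lying on it. With a fingertip on top of the blue-capped one, roll it over the plate, without lifting it, until it lies still along the yellow scan line and centred over it; then press the green trigger button on the reader fully down and let it come up again. Do not disturb the orange-capped vial or the other things on the bench.

Things in the scene. Friction and masses are not known exactly. Their poses are not given: they have to be found in the camera images.
- vial_blue_center (a point): Centre of the lying blue-capped vial: straight glass cylinder, diameter 28 mm, length 84 mm, 35-70 g, flush cap, white label with black rings. On the plate its centre is 14 mm and its top 28 mm above the plate face. x: along its axis to the cap; the frame turns as it rolls. Starts 50-80 mm to one side of the scan line, within 0.06 rad of parallel. Moves half as far as a fingertip dragging its top; soon stops.
- vial_orange_center (a point): Centre of the other lying vial, the same in all but its orange cap, 50 to 80 mm from the scan line on the other side. Leave it where it lies.
- scan_line (a point): Middle of the yellow scan line (150 x 4 mm, a cross tick at each end) on the face of the reader's dark fixed base plate, 6 mm above the bench. x: along the line, away from the robot to the reader's housing; y: across it to the left; z up. The plate reaches 130 mm to each side, 85 mm behind and 115 mm ahead of this point.
- trigger_top (a point): Centre of the top of the green round trigger button, 24 mm in diameter, pressed straight down. It stands 22 mm above the cream housing (100 mm wide, 70 mm deep, 66 mm high, front face 110 mm beyond the line's middle), 88 mm above the bench.
- trigger (a joint): Travel of the trigger button in m: 0 up, 0.006 fully down (about 4 N); a spring brings it back.
- vial_standing: Standing white-capped vial, 28 mm in diameter, 84 mm high, on the bench just left of the plate; origin under its centre.
- oil_bottle: Small amber dropper bottle with black rubber teat, 34 mm in diameter, 94 mm high, on the bench just right of the plate; origin under its centre.
- objective_case: Standing round black case with a clear cover and a microscope objective in it, 38 mm in diameter, 62 mm high; origin under its centre.
- petri_dish: Lidded dish, 92 mm in diameter, 16 mm high; origin under its centre.

How it is judged (in metres and radians):
On the way, in this order (a step that is already met when the one before it is completed fails the run):
1. The blue-capped vial has rolled over (more than a quarter turn about its axis), not slid (angle between vial_blue_center's own z axis and vertical above 1.6 rad), for 0.02 s.
2. The blue-capped vial lies at rest along the scan line, its axis within 7 mm of it (y of vial_blue_center in the frame of scan_line between -0.007 and 0.007 m and x of vial_blue_center in the frame of scan_line between -0.035 and 0.035 m and z of vial_blue_center in the frame of scan_line between 0.01 and 0.018 m and angle between the x axis of vial_blue_center and the x axis of scan_line, either way round below 0.17 rad and linear speed of vial_blue below 0.01 m/s), for 0.3 s.
3. The trigger is pressed down while the vial lies on the line (y of vial_blue_center in the frame of scan_line between -0.007 and 0.007 m and x of vial_blue_center in the frame of scan_line between -0.035 and 0.035 m and z of vial_blue_center in the frame of scan_line between 0.01 and 0.018 m and angle between the x axis of vial_blue_center and the x axis of scan_line, either way round below 0.17 rad and value of joint trigger above 0.0045 m), for 0.02 s.
At the end, for the whole second after the job is handed in: The blue-capped vial rests on the plate along the scan line (axis within 7 mm and 0.17 rad of it, middle within 35 mm of its middle lengthwise); the trigger is up; the orange-capped vial has moved under 10 mm, the other four things under 20 mm, all still upright (all of step 2 and value of joint trigger below 0.0015 m and distance of vial_orange_center from where it was at the start of the episode below 0.01 m and distance of each of vial_standing, oil_bottle, objective_case, petri_dish from where it was at the start of the episode below 0.02 m and angle between each of vial_standing, oil_bottle, objective_case, petri_dish's own z axis and vertical below 0.2 rad); the robot touches nothing.
It fails at once if The blue-capped vial was lifted off the plate (z of vial_blue_center in the frame of scan_line above 0.024 m or angle between vial_blue_center's own x axis and vertical below 1.25 rad or angle between vial_blue_center's own x axis and vertical above 1.89 rad).
It fails at once if The trigger was pressed while the blue-capped vial was not on the scan line (value of joint trigger above 0.0045 m and not (y of vial_blue_center in the frame of scan_line between -0.009 and 0.009 m and x of vial_blue_center in the frame of scan_line between -0.035 and 0.035 m and z of vial_blue_center in the frame of scan_line between 0.01 and 0.018 m and angle between the x axis of vial_blue_center and the x axis of scan_line, either way round below 0.17 rad)).
It fails at once if The orange-capped vial was rolled or lifted (distance of vial_orange_center from where it was at the start of the episode above 0.015 m).
It fails at once if Something else on the bench was knocked over (angle between any of vial_standing, oil_bottle, objective_case, petri_dish's own z axis and vertical above 0.5 rad).
It also fails if it takes over 54 s, if anything falls off the work surface, if the arm or the gripper's body presses on something with over 40 N, if the wrist force passes 120 N, or if a joint passes its speed limit or range.

### The arm

A 6-joint arm with a two-finger parallel gripper is mounted at the origin on the work surface. World frame = base frame: x ahead of the robot, y to its left, z up, the work surface at z = 0. Lengths are in mm, angles in rad, forces in N, time in s.
With the tool pointing down it reaches from about 350 to 1000 mm from the base axis. Payload 7.1 kg.
Tool frame: the origin (TCP) lies midway between the tips of the shut fingers; the grasp point (between the pads) lies 19 mm behind it; y points along the fingers, z is the direction in which the jaws open and shut, and the axes are right-handed (so a half turn about y gives the same grasp; the last joint's range is limited). The gripper opens to 85 mm and grips with 20 to 120 N. Pads are 22 mm wide; open, the fingers measure 114 mm over their backs; the gripper's body (76 mm by 85 mm) begins 54 mm behind the grasp point. The pads swing forward as they close: fully open they stand 13 mm farther back than shut.
Start: joints at [-1.249, 0.423, 1.63, -0, 1.089, -0.019], TCP at [208.918, -589.031, 211.119] pointing down, gripper open.
Joint ranges: [-3, 3], [-0.9, 2.11], [0.09, 2.58], [-1.31, 4.45], [0.11, 2.69], [-2.54, 2.54]. Speed limits (rad/s): [2.39, 2.39, 3.01, 3.14, 3.14, 3.14].

### API

Orientations are given as [roll, pitch, yaw] about the fixed x, y, z axes, in that order (R = Rz(yaw) Ry(pitch) Rx(roll)).
In Python, from plant import robot gives the robot as it stands. Calls block until the motion is done:
- robot.reach(position, orientation): joint-space move of the TCP to a pose.
- robot.move_straight(position, max_speed=150, rot=None): straight line of the TCP; rot=None keeps the orientation; max_speed is the mean speed in mm/s.
- robot.move_j(angles): joint-space move.
- robot.gripper_to(opening, grasp_force=None): opening from 0.0 (shut) to 1.0 (fully open); grasp_force is the grip in N (None keeps the last); returns when the fingers have stopped.
- robot.pause(seconds).
- robot.inverse_kinematics(position, orientation): joint angles nearest the present ones, or None.
- robot.camera(name): name is "scene" or "top"; returns a dict with "pixels" (480x640x3 uint8, red, green, blue), "vertical_fov" (degrees; the focal length in pixels is half the picture's height over the tangent of half this angle, whatever the lens; pixels are square), "cx", "cy" (the principal point, pixels), "cam_to_world" (4x4, takes a point from camera to world coordinates). Camera axes: x right, y up, looking along -z (the intrinsics and any distortion apply to the point x, -y, -z); pixel columns grow to the right and rows downward; lengths in mm; the calibration is good to about 2 mm. A picture is of the moment at which its call begins. There is no depth.
A pose or a line that the arm cannot do raises robot.MotionError and nothing moves.
- robot.job_done(): hands the job in, once; it reports no verdict.
Readings, each from a call of its own:
- robot.get_clock(): time.
- robot.get_joint_positions(): joint angles.
- robot.get_qd(): joint speeds.
- robot.get_tau(): joint torques, N m.
- robot.get_tcp_pos(): TCP position.
- robot.get_eef_rot(): TCP orientation.
- robot.get_wrist_force(): force on the tool from outside, world axes, zero at the start.
- robot.get_wrist_torque(): the same for the moment, N m.
- robot.get_width(): opening from 0.0 (shut) to 1.0 (fully open).
Only numpy, scipy, OpenCV 4.12 (cv2) and the standard library are available. Lean on these libraries where they do the work, as an engineer would, in place of code of your own. Each camera call takes 0.05 s, during which the arm holds its last target. There are 200 camera calls.

## Working session

There is one attempt and no reset: what is moved stays moved. The work goes in short steps, each a Python script; the robot and the scene stay as the last script left them, time stands still between calls to the robot, and variables do not carry over. Pictures are saved under pics/ and viewed, about 8 in all and at most 12, crops included, and the job is handed in when it is done.

```bash
mkdir -p pics; ls
python3 - <<'E'
from plant import robot
import cv2
for n in("scene","top"):
    c=robot.camera(n); cv2.imwrite(f"pics/{n}0.png",c["pixels"][:,:,::-1])
    print(n,{k:v for k,v in c.items() if k!="pixels"})
print(robot.get_eef_rot(),robot.get_clock())
E
```

```text
pics
scene {'vertical_fov': 42.62799922988803, 'cx': 305.73282617319893, 'cy': 248.46976992849469, 'cam_to_world': array([[-8.57388559e-01, -2.93942755e-01,  4.22471911e-01,
         1.12857213e+03],
       [ 5.14634257e-01, -4.80017873e-01,  7.10446636e-01,
         9.88322693e+02],
       [-6.03657291e-03,  8.26547336e-01,  5.62834844e-01,
         8.53342568e+02],
       [ 0.00000000e+00,  0.00000000e+00,  0.00000000e+00,
         1.00000000e+00]])}
top {'vertical_fov': 45.41562338875245, 'cx': 325.6882802781151, 'cy': 232.11705444948538, 'cam_to_world': array([[-1.58827715e-02,  9.77230975e-01, -2.11582982e-01,
         2.80520502e+02],
       [-9.99854429e-01, -1.42035178e-02,  9.45417220e-03,
         1.40637124e+01],
       [ 6.23368728e-03,  2.11702341e-01,  9.77314310e-01,
         1.33062611e+03],
       [ 0.00000000e+00,  0.00000000e+00,  0.00000000e+00,
         1.00000000e+00]])}
[-1.57220431e+00 -3.87220126e-06 -2.80073946e+00] 0.1
```

View pics/scene0.png

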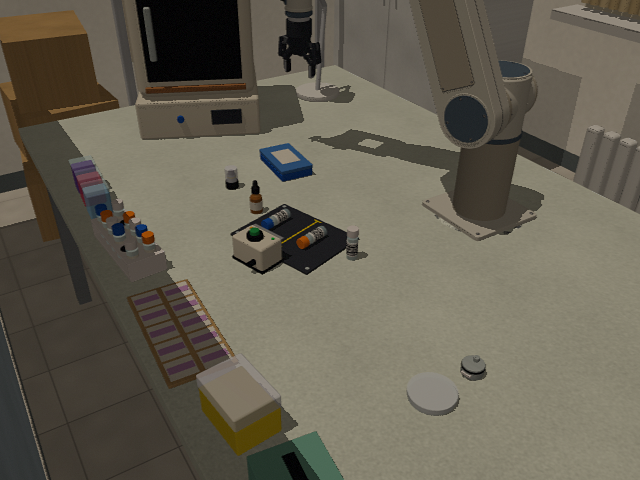

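View pics/top0.png

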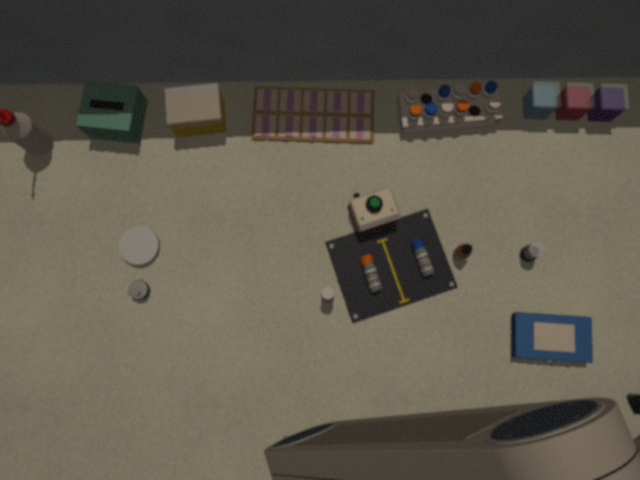

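Both views show the blue vial right of the scan line. In the top view it lies at about (423,257), the line runs from (383,240) to (404,302), the orange vial is at (371,272) and the button at (374,204). The oil bottle is just right of the plate at (464,251). Next I measure these.

```bash
cat > h.py <<'E'
from plant import robot
import numpy as np, cv2
def ray(c,u,v,z):
    f=240/np.tan(np.radians(c["vertical_fov"]/2)); T=c["cam_to_world"]
    d=T[:3,:3]@np.array([(u-c["cx"])/f,-(v-c["cy"])/f,-1]); o=T[:3,3]
    return o+d*(z-o[2])/d[2]
def proj(c,p):
    f=240/np.tan(np.radians(c["vertical_fov"]/2)); T=c["cam_to_world"]
    q=T[:3,:3].T@(np.array(p)-T[:3,3]); return np.array([c["cx"]-f*q[0]/q[2],c["cy"]+f*q[1]/q[2]])
ROI={"top":(320,175,470,330),"scene":(225,190,365,280)}
RNG={"blue":((100,120,50),(125,255,255)),"orange":((4,150,80),(16,255,255)),"yellow":((20,120,70),(33,255,255)),"green":((55,100,30),(90,255,255))}
def masks(c,n):
    x0,y0,x1,y1=ROI[n]; hsv=cv2.cvtColor(c["pixels"],cv2.COLOR_RGB2HSV); out={}
    R=np.zeros((480,640),np.uint8); R[y0:y1,x0:x1]=255
    for k,(a,b) in RNG.items():
        m=cv2.inRange(hsv,a,b)&R
        N,l,s,ce=cv2.connectedComponentsWithStats(m)
        if N>1:
            i=1+np.argmax(s[1:,4]); out[k]=np.argwhere(l==i)[:,::-1].astype(np.float32)
    return out
def ax(p):
    m=p.mean(0); w,V=np.linalg.eigh(np.cov((p-m).T)); d=V[:,-1]; t=(p-m)@d; return m,d,t.min(),t.max(),w
def crop(c,n,name,k=5):
    x0,y0,x1,y1=ROI[n]; cv2.imwrite(name,np.clip(cv2.resize(c["pixels"][y0:y1,x0:x1,::-1],None,fx=k,fy=k,interpolation=cv2.INTER_CUBIC).astype(float)*1.5,0,255).astype(np.uint8))
E
python3 - <<'E'
from h import *
Z={"blue":20,"orange":20,"yellow":6,"green":88}
for n in("top","scene"):
    c=robot.camera(n); M=masks(c,n); crop(c,n,f"pics/{n}_c.png",4 if n=="top" else 5)
    for k,p in M.items():
        m,d,a,b,w=ax(p); print(n,k,len(p),m.round(1),[ray(c,*q,Z[k]).round(1) for q in (m,m+a*d,m+b*d)])
E
```

```text
top blue 93 [417.3 243.6] [array([ 533.8, -211.8,   20. ]), array([ 540. , -224.1,   20. ]), array([ 527.5, -199.3,   20. ])]
top orange 100 [366.5 258.9] [array([499.4, -92.1,  20. ]), array([ 504.5, -104.4,   20. ]), array([494.3, -79.7,  20. ])]
top yellow 299 [393.1 270.9] [array([ 472.6, -154.3,    6. ]), array([ 550. , -129.8,    6. ]), array([ 399.2, -177.6,    6. ])]
top green 99 [374.2 202.4] [array([ 616.1, -107.9,   88. ]), array([ 626.9, -102.3,   88. ]), array([ 605. , -113.7,   88. ])]
scene blue 107 [267.1 223. ] [array([ 527.7, -214.9,   20. ]), array([ 514.7, -207.2,   20. ]), array([ 541.3, -222.8,   20. ])]
scene orange 123 [302.5 241.9] [array([495. , -92.3,  20. ]), array([476.8, -97. ,  20. ]), array([512.3, -87.8,  20. ])]
scene yellow 81 [301.2 230.3] [array([ 459.8, -158.1,    6. ]), array([ 391.8, -179.4,    6. ]), array([ 532.2, -135.5,    6. ])]
scene green 69 [254.  231.4] [array([ 620., -100.,   88.]), array([608.7, -96. ,  88. ]), array([ 630.6, -103.8,   88. ])]
```

Run:
```python
import cv2,numpy as np
a=cv2.imread("pics/top_c.png");b=cv2.imread("pics/scene_c.png");print(a.shape,b.shape)
a=cv2.resize(a,None,fx=.62,fy=.62); b=cv2.resize(b,None,fx=.6,fy=.6)
h=max(a.shape[0],b.shape[0]); f=lambda i:cv2.copyMakeBorder(i,0,h-i.shape[0],0,0,cv2.BORDER_CONSTANT)
cv2.imwrite("pics/both1.png",np.hstack([f(a),f(b)]))
```

```text
(620, 600, 3) (450, 700, 3)
```

View pics/both1.png

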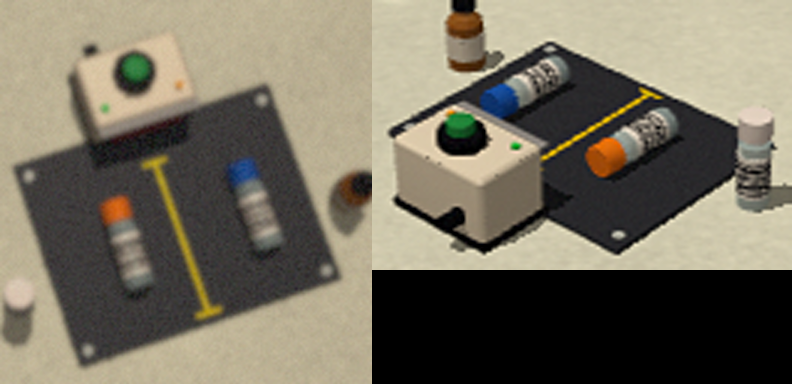

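The crops show the whole vial against the dark plate, with the cap end toward the housing and the line and ticks clear. I'll segment both vials in both views and work in the line's frame.

```bash
cat >> h.py <<'E'
def vial(c,n,key,th=62,zc=20):
    "axis ends of a lying vial from the bright region on the dark plate"
    x0,y0,x1,y1=ROI[n]; M=masks(c,n); cap=M[key]
    g=cv2.cvtColor(c["pixels"],cv2.COLOR_RGB2HSV)[:,:,2]; m=((g>th)*255).astype(np.uint8)
    if "yellow" in M: 
        for u,v in M["yellow"].astype(int): m[v,u]=0
    m=m|0
    for u,v in cap.astype(int): m[v,u]=255
    N,l,s,ce=cv2.connectedComponentsWithStats(m,connectivity=4)
    u,v=cap.mean(0).astype(int); p=np.argwhere(l==l[v,u])[:,::-1].astype(np.float32)
    (cx,cy),_,_=cv2.minAreaRect(p); P=np.array([ray(c,*q,zc)[:2] for q in p])
    (ctr,wh,_)=cv2.minAreaRect(P.astype(np.float32)); m0,d,a,b,w=ax(P); 
    if d[0]<0: d=-d
    return np.array(ctr),wh,np.arctan2(d[1],d[0]),len(p)
S0=np.array([474.0,-154.0]); YAW=0.307
def line(p): 
    e=np.array(p)[:2]-S0; c,s=np.cos(YAW),np.sin(YAW); return np.array([c*e[0]+s*e[1],-s*e[0]+c*e[1]])
def world(q):
    c,s=np.cos(YAW),np.sin(YAW); return S0+np.array([c*q[0]-s*q[1],s*q[0]+c*q[1]])
E
python3 - <<'E'
from h import *
for n in("top","scene"):
    c=robot.camera(n)
    for k in("blue","orange"):
        for th in (55,70,85):
            p,wh,a,N=vial(c,n,k,th); print(n,k,th,p.round(1),np.round(wh,1),round(float(a-YAW),3),N,line(p).round(1))
    if n=="top":
        M=masks(c,n)["yellow"]; P=np.array([ray(c,*q,6)[:2] for q in M]).astype(np.float32)
        r=cv2.minAreaRect(P); print("line",r, ax(P)[0],np.arctan2(*ax(P)[1][::-1]))
E
```

```text
top blue 55 [ 503.4 -222. ] [85.2 29.2] 0.005 409 [  7.5 -73.7]
top blue 70 [ 504.3 -221.5] [81.6 26.3] 0.019 332 [  8.5 -73.5]
top blue 85 [ 533.8 -212. ] [19.7 26.4] -1.412 94 [ 39.5 -73.4]
top orange 55 [ 469.4 -100.2] [87.9 30.9] -0.022 445 [11.9 52.7]
top orange 70 [ 470.6 -100.6] [84.1 27.3] -0.02 349 [12.9 52. ]
top orange 85 [498.1 -92.1] [25.6 25.8] -1.26 113 [41.6 51.7]
line ((474.6502685546875, -153.688720703125), (157.85595703125, 25.055858612060547), 17.620651245117188) [ 472.50665 -154.31004] -2.835938827055674
scene blue 55 [ -12.1 -901.8] [3254.6 3778.7] 0.661 276215 [-689.4 -565.9]
scene blue 70 [ -14.4 -905.3] [3246.2 3778.7] 0.669 212908 [-692.6 -568.6]
scene blue 85 [ 515.1 -217.5] [63.5 41.7] 0.331 154 [ 20.  -72.9]
scene orange 55 [ 464.3 -102.5] [112.1  39.4] 0.081 313 [ 6.3 52. ]
scene orange 70 [ 465.1 -104.3] [113.4  37.6] 0.12 271 [ 6.6 50.1]
scene orange 85 [ 477.  -100.8] [89.5 35. ] 0.249 185 [18.9 49.8]
```

```bash
cat >> h.py <<'E'
ROT=[-np.pi/2,0,YAW-np.pi/2]
def go(q,z,v=150): robot.move_straight([*world(q),z],max_speed=v)
def look():
    c=robot.camera("top"); p,wh,a,N=vial(c,"top","blue",55); o=vial(c,"top","orange",55)[0]
    print("t",robot.get_clock(),"blue",line(p).round(1),np.round(wh,1),round(float(a-YAW),3),"orange",line(o).round(1)); return line(p),c
def stroke(v,d,s=None,F=3.0):
    "roll vial from line-frame v by d (signed, mm) with the pad starting d/2 behind the axis"
    st=v[1]-d/2; go([v[0],st],45); go([v[0],st],35,60); f0=robot.get_wrist_force()[2]; z=35
    while robot.get_wrist_force()[2]-f0<F and z>32.5: z-=.25; go([v[0],st],z,20)
    f1=robot.get_wrist_force()-[0,0,f0]; go([v[0],st+2*d],z,60); f2=robot.get_wrist_force()-[0,0,f0]
    go([v[0],st+2*d],48,60); print("z",z,"F",f1.round(1),f2.round(1))
E
sed -i 's/^S0=.*; YAW/S0=np.array([474.4,-153.8]); YAW/' h.py
python3 - <<'E'
from h import *
robot.gripper_to(0.0); v=np.array([7.5,-73.6]); q=[v[0],v[1]-5]
print(robot.inverse_kinematics([*world(q),33],ROT))
robot.reach([*world(q),150],ROT); print(robot.get_clock(),robot.get_tcp_pos())
stroke(v,10); go([-60,-60],150,300)
p,c=look(); crop(c,"top","pics/after1.png",4)
E
```

```text
[-0.44281881  0.58630382  1.88137488  0.          0.67391396 -0.74981881]
2.7917 [ 505.24845631 -227.34122506  150.19925517]
z 32.5 F [ 0.3 -0.4  1.1] [0.2 0.2 0.9]
t 7.9583 blue [ 62.8 152.1] [1584.9  940. ] -1.877 orange [11.8 52.6]
```

View pics/after1.png

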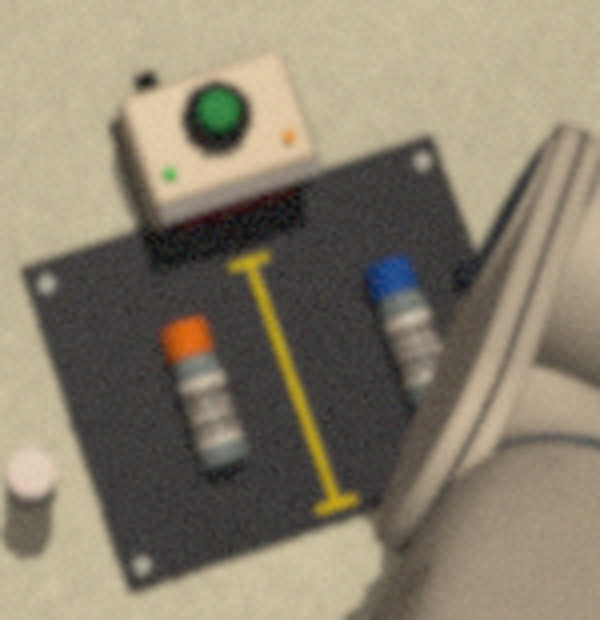

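The arm hides part of the vial, but its cap is at about (417,244) in full-picture pixels, so it hasn't moved: no real contact was made. I'll descend again and log the actual TCP height against force.

```bash
cat >> h.py <<'E'
def cap(c,n="top",key="blue"):
    return line(ray(c,*masks(c,n)[key].mean(0),20))
E
python3 - <<'E'
from h import *
print(cap(robot.camera("top")), robot.get_clock())
q=[7.5,-76]
go(q,50,300); go(q,36,100); robot.pause(.3); f0=robot.get_wrist_force(); print(f0,robot.get_tcp_pos(),world(q),robot.get_width(),robot.get_eef_rot())
for z in np.arange(34,30.4,-.5):
    go(q,z,20); f=robot.get_wrist_force()-f0; print(z,robot.get_tcp_pos().round(2),f.round(2))
    if f[2]>3: break
print(robot.get_clock())
E
```

```text
[ 39.23230925 -73.51473709] 8.0083
[-0.66511296 -0.63450383  0.17289773] [ 504.73316481 -224.15138215   36.61049287] [ 504.51655375 -223.98007687] 2.9902813663107752e-05 [-1.57011755e+00 -6.10237126e-04 -1.26390663e+00]
34.0 [ 504.4  -223.91   33.86] [ 1.43  0.26 -0.5 ]
33.5 [ 504.5  -223.98   33.44] [0.09 0.38 0.35]
33.0 [ 504.49 -223.94   32.96] [ 0.68  0.15 -0.29]
32.5 [ 504.48 -223.97   32.47] [-0.21  0.88  0.43]
32.0 [ 504.51 -223.97   31.97] [0.81 1.14 0.31]
31.5 [ 504.48 -223.96   31.47] [ 0.59  0.32 -0.47]
31.0 [ 504.5  -223.97   30.97] [0.73 0.29 0.54]
30.5 [ 504.49 -223.96   30.47] [ 0.52 -0.41  0.  ]
11.1583
```

No contact even at 30.5 mm, so I'll look.

Run:
```python
from h import *
c=robot.camera("scene"); d=robot.camera("top")
a=cv2.resize(c["pixels"][160:280,220:370,::-1],(600,480),interpolation=cv2.INTER_CUBIC)
cv2.imwrite("pics/contact.png",np.clip(a*1.4,0,255).astype(np.uint8)); print(cap(d), cap(c,"scene"))
print("tcp px",proj(c,robot.get_tcp_pos()),proj(d,robot.get_tcp_pos()))
```

```text
Traceback (most recent call last):
  File "h.py", line 56, in cap
    return line(ray(c,*masks(c,n)[key].mean(0),20))
                       ~~~~~~~~~~^^^^^
KeyError: 'blue'
```

View pics/contact.png

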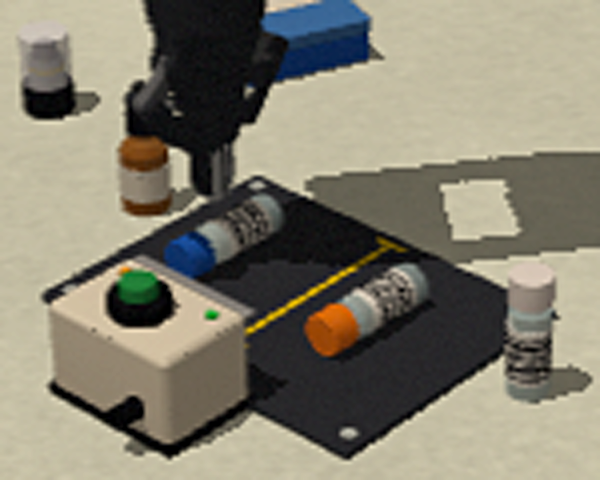

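The picture shows the fingertip in the air, well to the right of and behind the vial. Its tip is at crop (212,195), which is scene pixel (273,209). I'll compare that with the projected TCP.

Run:
```python
from h import *
c=robot.camera("scene"); d=robot.camera("top"); p=robot.get_tcp_pos()
print("tcp px",p,proj(c,p),proj(d,p))
for z in (20,30.5,60): print(z,ray(c,273,209,z))
print("line ends in scene",proj(c,[*world([75,0]),6]),proj(c,[*world([-75,0]),6]),"vial",[proj(c,[*world([7.5+s,-73.6]),20]) for s in(-42,0,42)])
h=cv2.resize(d["pixels"][150:330,320:520,::-1],(800,720),interpolation=cv2.INTER_CUBIC)[:600]
cv2.imwrite("pics/topcontact.png",np.clip(h*1.5,0,255).astype(np.uint8))
```

```text
tcp px [ 504.52576769 -223.98797614   30.51139657] [273.24239329 215.44616206] [424.01587723 255.11888021]
20 [ 481.31987243 -268.91438575   20.        ]
30.5 [ 489.47516054 -253.0733741    30.5       ]
60 [ 512.38763666 -208.5676747    60.        ]
line ends in scene [276.80192098 245.12143112] [316.36769034 220.9575804 ] vial [array([285.13076468, 212.91970395]), array([274.06018493, 219.2393063 ]), array([262.62313379, 225.76810759])]
```

View pics/topcontact.png

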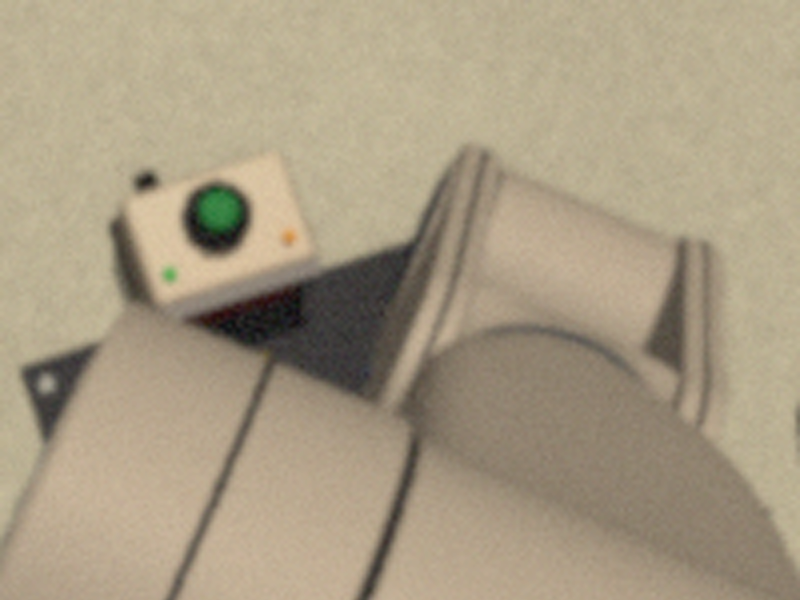

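The tip may simply be invisible, black against the black plate. I'll brighten a tight crop and mark the projected TCP.

Run:
```python
from h import *
c=robot.camera("scene"); p=robot.get_tcp_pos()
x0,y0,k=240,180,12; a=c["pixels"][y0:y0+48,x0:x0+60,::-1].astype(float)/255
a=cv2.resize((np.clip(a,0,1)**.45*255).astype(np.uint8),None,fx=k,fy=k,interpolation=cv2.INTER_NEAREST)
for P,col in((p,(0,0,255)),(p+[0,0,19],(255,0,255)),([*world([7.5,-73.6]),34],(0,255,0))):
    u=((proj(c,P)-[x0,y0]+.5)*k).astype(int); cv2.circle(a,tuple(int(i) for i in u),4,col,-1)
cv2.imwrite("pics/gam.png",a)
```

```text
(no output)
```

View pics/gam.png

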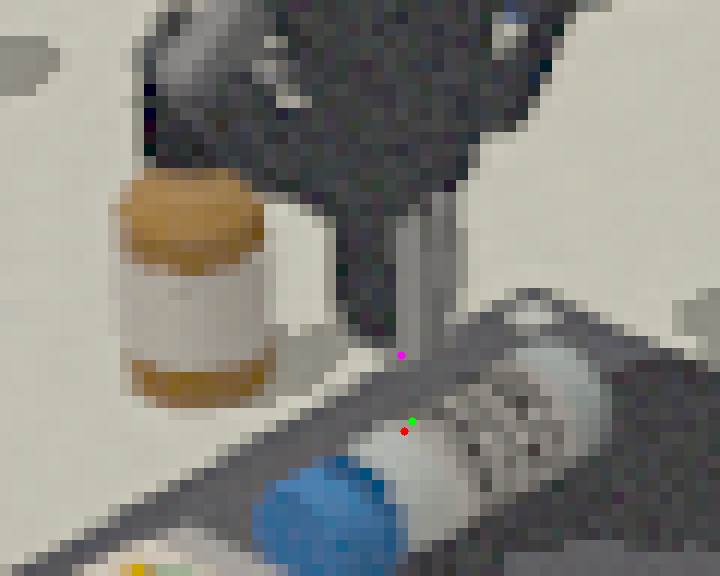

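The fingers visibly end about 19 mm above the reported TCP, close to the magenta dot. Either the tip is about 19 mm short, or it is some 30 mm off to the side. A lower, force-guarded descent tells these apart safely, but I check the bottle clearance first.

Run:
```python
from h import *
d=robot.camera("top")
b=line(ray(d,464,251,85)); print("bottle",b, line(robot.get_tcp_pos()))
q=[7.5,-76]; f0=np.mean([robot.get_wrist_force() for _ in range(8)],0)
for z in np.arange(29.5,9.9,-1):
    go(q,z,30); f=robot.get_wrist_force()-f0; 
    if abs(f).max()>1.5 : print(z,robot.get_tcp_pos().round(2),f.round(2))
    if f[2]>2.5 or np.hypot(*f[:2])>3: break
print(z,robot.get_tcp_pos(),robot.get_clock())
c=robot.camera("scene"); x0,y0,k=240,180,12; a=c["pixels"][y0:y0+48,x0:x0+60,::-1].astype(float)/255
cv2.imwrite("pics/gam2.png",cv2.resize((a**.45*255).astype(np.uint8),None,fx=k,fy=k,interpolation=cv2.INTER_NEAREST))
```

```text
bottle [ -17.75495506 -150.83089577] [  7.49921157 -76.02367449]
26.5 [ 504.51 -223.94   26.44] [ 1.81 -0.38  0.09]
25.5 [ 504.47 -223.96   25.41] [ 1.7  -0.06 -0.43]
13.5 [ 504.74 -224.16   13.78] [-0.64  0.46  3.07]
13.5 [ 504.73590428 -224.16063602   13.78161948] 15.7083
```

Contact comes at TCP z ≈ 13.9, so the real tips are about 20 mm behind the reported TCP. That agrees with the picture and with the 34 mm vial top. I roll from here, directly, using this offset.

```bash
cat >> h.py <<'E'
ZC=13.4
def roll(v,d,s=7.5):
    sg=np.sign(d); st=v[1]-sg*s; go([v[0],st],22,200); go([v[0],st],ZC,40); f1=robot.get_wrist_force()
    go([v[0],st+2*d],ZC,50); f2=robot.get_wrist_force(); go([v[0],st+2*d],22,60); print("F",f1.round(1),f2.round(1),robot.get_clock())
E
python3 - <<'E'
from h import *
go([7.5,-56],13.4,50); print(robot.get_wrist_force(),robot.get_tcp_pos()); go([7.5,-56],24,80)
go([-60,-70],110,300); c=robot.camera("top"); print("cap",cap(c),robot.get_clock())
cv2.imwrite("pics/r1.png",np.hstack([cv2.resize(c["pixels"][190:310,330:450,::-1],(400,400)),cv2.resize(robot.camera("scene")["pixels"][190:280,235:325,::-1],(400,400))]))
E
```

```text
[ 0.04672096 -0.35012972  6.541196  ] [ 498.46469762 -204.36002749   13.7148091 ]
cap [ 39.16589848 -63.01340215] 17.1583
```

View pics/r1.png

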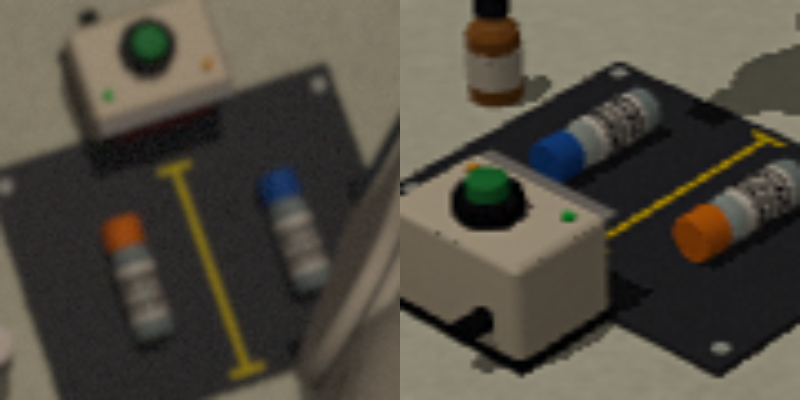

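The vial rolled 10.5 mm for a 20 mm drag, from −73.5 to −63.0, and stayed parallel and undisturbed. I'll chain strokes with the cap position as feedback.

```bash
cat >> h.py <<'E'
def park():
    go([-60,-70],110,300); c=robot.camera("top"); k=cap(c); print("cap",k.round(1),robot.get_clock()); return c,k
E
python3 - <<'E'
from h import *
y=-63.
for i in range(2):
    for j in range(2):
        d=min(15,-y/2 if y>-30 else 15); roll([7,y],d); y+=d*1.03
    c,k=park(); y=k[1]
    if y>-8: break
M=vial(c,"top","blue",55); print(M, line(M[0]))
E
```

```text
F [ 0.3 -0.1  0.3] [-1.8  0.5  5.9] 19.3167
F [-0.6 -1.2  4.6] [-1.8 -0.1  8.5] 20.975
cap [ 39.2 -32.8] 21.575
F [-0.1 -1.2  0.6] [-1.  -0.1  5.2] 23.7083
F [-1.  -1.1  4.4] [-1.9  0.2  9.5] 25.1167
cap [38.9 -8.7] 25.7417
(array([ 495.48141479, -154.46365356]), (120.43163299560547, 36.10038375854492), np.float64(0.3997004878425639), 535) [19.89518556 -7.00343327]
```

Run:
```python
from h import *
roll([7,-8.7],8.6,4.5)
c,k=park(); print("cap orange",cap(c,"top","orange"))
s=robot.camera("scene"); print("scene cap",cap(s,"scene"))
# tail centre: white/glass pixels beside line via V channel, yellow removed
hsv=cv2.cvtColor(c["pixels"],cv2.COLOR_RGB2HSV); P=[]
for v in range(235,310):
    for u in range(370,425):
        if hsv[v,u,2]>55 and hsv[v,u,1]<110:
            q=line(ray(c,u,v,20)); 
            if abs(q[1])<25 and -45<q[0]<28: P.append(q)
P=np.array(P); 
for a in range(-40,28,10):
    r=P[(P[:,0]>=a)&(P[:,0]<a+10)]; print(a,len(r),r.mean(0).round(1) if len(r) else "", np.ptp(r[:,1]).round(1) if len(r) else "")
cv2.imwrite("pics/r2.png",np.hstack([cv2.resize(c["pixels"][190:310,330:450,::-1],(400,400)),cv2.resize(s["pixels"][190:280,235:325,::-1],(400,400))]))
```

```text
F [ 0.4 -0.1  1. ] [0.8 0.9 5.4] 27.6667
cap [38.7  1.3] 28.3083
cap orange [42.30757994 51.39021264]
scene cap [34.28459868  1.03370026]
-40 30 [-33.3  -0.5] 22.8
-30 54 [-24.8   0.6] 28.6
-20 51 [-14.9  -0. ] 27.2
-10 51 [-5.   0.5] 28.0
0 53 [4.8 0.7] 27.9
10 54 [15.   0.1] 28.9
20 35 [24.2 -0. ] 23.6
```

View pics/r2.png

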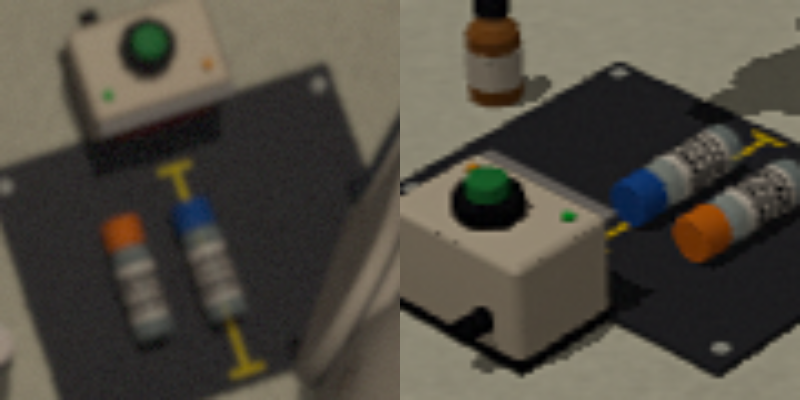

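The views agree: the blue vial lies on the line (y ≈ +0.5 mm, x ≈ +7 mm, parallel), and the orange vial is unmoved. Next is the trigger, using the 20 mm tip offset.

Run:
```python
from h import *
c=robot.camera("top"); b=ray(c,*masks(c,"top")["green"].mean(0),88); print(b,line(b))
q=line([615,-108.5])
go(q,110,250); go(q,72,100); robot.pause(.3); f0=np.mean([robot.get_wrist_force() for _ in range(4)],0)
for z in list(np.arange(69,62.4,-1))+[62,61.5,61,60.5]:
    go(q,z,30); f=robot.get_wrist_force()-f0; print(z,robot.get_tcp_pos()[2].round(2),f.round(1))
    if f[2]>9: break
robot.pause(.2); print((robot.get_wrist_force()-f0).round(1),robot.get_clock())
go(q,80,80); go(q,115,200); go([-60,-110],150,300); c,k=park(); print(robot.get_clock())
b=ray(c,*masks(c,"top")["green"].mean(0),88); print(b); print("scene cap",cap(robot.camera("scene"),"scene"),"orange",cap(c,"top","orange"))
```

```text
[ 616.38166138 -107.72953884   88.        ] [149.26573765   1.00951581]
69.0 68.83 [0.1 1.  0.6]
68.0 67.97 [-0.  -0.5  0.6]
67.0 67.05 [-0.1  0.   2.1]
66.0 66.06 [-0.6  0.1  3.6]
65.0 65.03 [-0.   0.4  3.5]
64.0 64.04 [-0.   1.1  3. ]
63.0 63.03 [0.2 0.6 4.1]
62 62.01 [0.4 0.4 4.2]
61.5 61.85 [-0.7  0.5  6.1]
61 61.73 [-2.   1.4 11. ]
[-1.5  1.2 10.6] 32.9667
cap [38.5  1.5] 35.0083
35.0083
[ 615.89375702 -108.14303811   88.        ]
scene cap [34.24910438  1.17619188] orange [42.5987332  51.28954344]
```

The force climbed to 4 N and then hit a hard stop at 61.8, so the button went fully down. The vial didn't move. One last look at the bench before handing in.

Run:
```python
from h import *
c=robot.camera("scene"); a=cv2.imread("pics/scene0.png"); b=c["pixels"][:,:,::-1]
for n,(x0,y0,x1,y1) in {"bottle":(245,178,268,216),"standing":(340,222,366,264),"case":(220,162,244,194),"dish":(400,370,465,418),"button":(244,222,268,242)}.items():
    r=cv2.matchTemplate(b[y0-6:y1+6,x0-6:x1+6],a[y0:y1,x0:x1],cv2.TM_CCOEFF_NORMED); print(n,cv2.minMaxLoc(r)[1::2])
cv2.imwrite("pics/end.png",np.ascontiguousarray(cv2.resize(b[140:290,200:400],(800,600))))
```

```text
bottle (0.9995932579040527, (6, 6))
standing (0.9996625781059265, (6, 6))
case (0.9995900988578796, (6, 6))
dish (0.9988737106323242, (6, 6))
button (0.9876748323440552, (6, 6))
```

View pics/end.png

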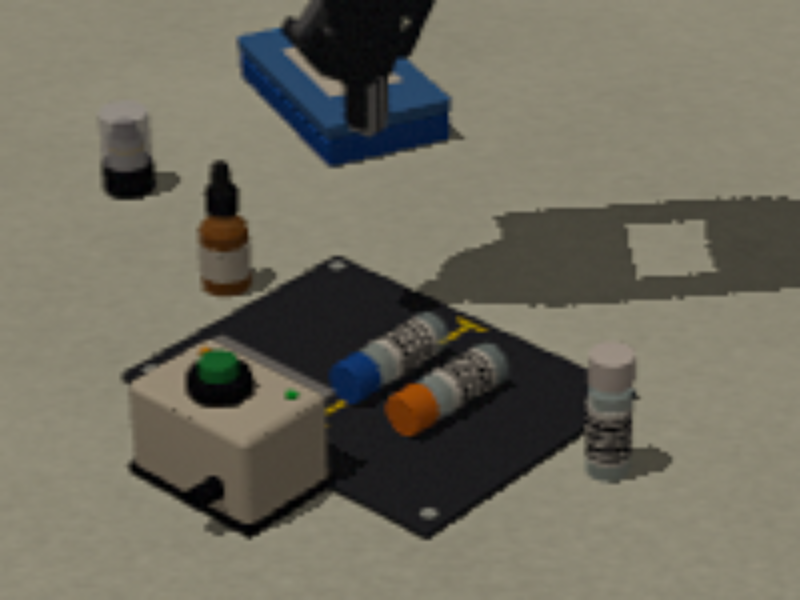

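The blue vial lies on the line, the button is up, everything else is unmoved (zero pixel shift), and the gripper is clear of everything.

```bash
python3 -c "
from plant import robot
robot.job_done(); print(robot.get_clock())"
```

```text
the job is handed in; nothing more can be done
the job is handed in; nothing more can be done
```

I rolled the blue vial about 74 mm onto the scan line in six fingertip strokes. Then I pressed the trigger down to its hard stop (about 4 N, rising to 11 N at the stop), let it come up, and handed the job in shortly after 35 s on the clock.

**Last checks:**
- **Blue vial:** it lies at y ≈ +0.5 to +1.5 mm and x ≈ +7 mm in the line's frame, parallel to it. It did not move during the press.
- **Orange vial:** its cap reads within about 1 mm of where it started, which is within the measuring error.
- **Other four things:** bottle, standing vial, objective case and dish show no pixel shift from the first picture.
- **Trigger and gripper:** the button looks fully up, and the gripper is parked clear of everything.

**What disagreed:**
- **Fingertip height:** the shut fingertips end about 20 mm behind the reported TCP, so my first two approaches stopped in the air above the vial. A picture and a force-guarded descent gave the offset, and I used it for every stroke and for the button.
- **Camera views:** the two views differ by up to about 5 mm along the line and about 8 mm on the button. The agreement across the line is better than 1 mm.

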